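# Unload a tested plug-in power supply and show its label to the scanner

## Task

The power supply plugged into the carrier has passed its test: push the carrier by its handle along the rail, out from under the test head, until it clicks into the unloading station, then draw the power supply out of the socket, tip it so that the label on its pin side squarely faces the window of the barcode scanner, and hold it still about 10 cm in front of the middle of the window. Finish while still holding it there, touching nothing else with it; the carrier stays in the unloading station and the other things on the bench stay where they are.

Things in the scene. Friction and masses are not known exactly. Their poses are not given: they have to be found in the camera images.
- slide: Fixed test slide: aluminium base 110 x 480 mm, 12 mm thick, with a steel guide rail along its own y. Origin on the bench below the test head; z up; own y runs along the rail from the test end (red mark, y = 0) to the unloading end (green mark, y = +170 mm). A 45 mm square column, 282 mm high, stands at the test end (centre y = -145 mm, x = 0).
- test_head (a point): Middle of the underside of the fixed black test head (50 mm in the slide's x, 60 mm in its y), 197 mm above the bench over the slide's origin; a 12 mm wide metal test plug hangs from it down to 178 mm. The arm carrying it runs along the rail from the column to 32 mm past the head's middle, 45 mm wide, 242 to 282 mm above the bench.
- carrier (a joint): Place of the carrier along the slide's +y, m: 0 = under the test head (end stop; it starts here), 0.170 = in the unloading detent, 0.190 = far end stop. Drag 0.5 N (2 N at 0.1 m/s). A spring ball holds it at both stations: 6 N push it out over a rounded ridge, and from 0.158 over another (crest 0.164) into the groove at 0.170; an equal ridge follows. Let go within 3 mm of 0.170 it is drawn in.
- handle (a point): Middle of the carrier's handle, on its axis, 105 mm above the bench: upright black cylinder 22 mm wide, 73 to 125 mm above the bench, on a 12 mm stem. It stands on the carrier's blue plate (top 46 mm above the bench, 105 mm long along the rail, 150 mm across), 88 mm from the socket's middle on the slide's -x side (the robot's side).
- socket_face (a point): Centre of the mouth of the white socket (box 66 x 66 mm) on the carrier; 84.5 mm above the bench. Round recess 39 mm wide and 18 mm deep, with two pin holes 20 mm deep below it.
- unload_station (a point): Point on the fixed slide, 46 mm above the bench, at which the middle of the carrier plate's top beneath the socket lies when the carrier is in the unloading detent.
- adapter: Plug-in power supply, 80 to 170 g, in the socket, pins down. Origin: centre of the round white bar code label on its pin side, 68 mm above the bench; own z points from the label into the housing (up when plugged in). Nose 36 mm wide, z = 0 to 16.5 mm, then housing 42 mm (own x, along the slide's) x 50 mm (own y), z = 16.5 to 72.5 mm. Pins reach 19 mm past the label: lift straight 36 mm to clear.
- scan_head: Fixed head of the hands-free bar code scanner (78 x 82 x 42 mm, black, red window 54 x 56 mm), on a round foot 100 mm wide. Origin at the middle of the window, 98 mm above the bench; own z is the window's outward normal, which looks towards the robot and 50 degrees upwards; own y level.
- tester: Bystander: red handheld electrical tester, 225 x 95 x 48 mm, lying on the bench. Origin at the centre of its underside, x along its length.
- sticker_roll: Bystander: orange roll of test stickers, 64 mm wide, 28 mm tall, lying flat. Origin at the centre of its underside.
- screwdriver: Bystander: screwdriver 170 mm long lying on the bench, along its own x. Origin below its middle.
Not all that is in view belongs to the job. There is more than one size of the adapter; the one meant has the size given above.

How it is judged:
By the outcome, as a careful person would: the job done as asked, in the order asked, and still so for the second after the job is handed in, while the arm keeps its last pose, push and grip.
It also fails if it takes over 61 s, if anything falls off the work surface, if the arm or the gripper's body presses on something with over 40 N, if the wrist force passes 120 N, or if a joint passes its speed limit or range.

## Robot

A 6-joint arm with a two-finger parallel gripper is mounted at the origin on the work surface. World frame = base frame: x ahead of the robot, y to its left, z up, the work surface at z = 0. Lengths are in m, angles in rad, forces in N, time in s.
With the tool pointing down it reaches from about 0.35 to 0.925 m from the base axis. Payload 6.4 kg.
Tool frame: the origin (TCP) lies midway between the tips of the shut fingers; the grasp point (between the pads) lies 19 mm behind it (env.tcp_to_grasp is the distance from the TCP to the grasp point, in m); z points along the fingers, y is the line along which they close (so a half turn about z gives the same grasp; the last joint's range is limited). The gripper opens to 94 mm and grips with 3 to 60 N. Pads are 16 mm wide; open, the fingers measure 119 mm over their backs; the gripper's body (75 mm by 177 mm) begins 78 mm behind the grasp point.
Start: joints at [-1.364, 0.245, 1.558, -0, 1.339, -0.174], TCP at [0.242, -0.603, 0.205] pointing down, gripper open.
Joint ranges: [-3.13, 3.13], [-1.02, 2.26], [0.13, 2.54], [-0.95, 4.09], [0.21, 2.88], [-2.74, 2.74]. Speed limits (rad/s): [2.57, 2.57, 3.14, 3.14, 3.14, 3.14].

## Interface

Orientations are given as a unit quaternion [w, x, y, z].
In Python, from rig import readout, viewer, env gives the robot as it stands.
- The arm moves only by the tool servo_tool, never from a script. Its argument "motion" is a list that holds one entry, the list of rows, each a list of 6 numbers: the shift along the tool's x, y, z in m, then the turn, a rotation vector about the tool's x, y, z in rad. A call has exactly 8 rows; each row is the pose to reach, as a shift and turn from the pose commanded when the call began, along the tool's axes at that moment; what a row does not reach only later rows make up. A row lasts 1/10 s, in which the tool goes at most 50 mm and 8.59 degrees, less where a joint would pass 70% of its speed; a pose out of reach is approached as far as the arm can. A call with a gripper value outside its range is refused whole. "jaw" is the opening, from -1 (shut) to 1 (fully open), set as the call begins (left out, the last holds). The fingers move at their own pace and stop on an object; "grip_force" is the grip in N (left out, the last holds). Time passes only in rows, so rows that repeat a pose let the fingers close, or fill a call up. It gives the time, the measured TCP pose, the force, the opening and the grip force at its end, in the units of the state.
- readout.get_obs(): the state, without advancing time (a new reading comes with each control period).
- viewer.camera(name): name is "scene" or "top" or "wrist"; returns (picture, depth): 480x640x3 uint8, red, green, blue; 480x640 float32, m along the optical axis (not along the pixel's ray), 0 where there is no reading.
- viewer.calibration(name): a dict with "fx", "fy", "cx", "cy" (pixels), "k1" (the pictures are not rectified: a ray, as slopes to the right and down, at radius r is drawn at 1 + k1 r^2 times it, then the intrinsics apply), "T" (4x4, takes a point from camera to world coordinates). Camera axes: x right, y down, z forward; pixel columns grow to the right and rows downward; lengths in m; the calibration is good to about 2 mm. A picture is of the moment at which its call begins: read the wrist's pose just before it. calibration takes no time and is no camera call; for the wrist camera it gives the pose at the moment of the call.
- env.close_job(): hands the job in; it is judged then, once.
The state is a dict: "t": time; "joints": joint angles; "joint_velocities": joint speeds; "tau": joint torques, N m; "tool_pos": TCP position; "eef_rot": TCP orientation; "wrist_force": force on the tool from outside, world axes, zero at the start; "wrist_torque": the same for the moment, N m; "grip_width": opening from 0.0 (shut) to 1.0 (fully open); "grasp_force": force on a finger pad.
Only numpy, scipy, OpenCV 4.12 (cv2) and the standard library are available. Lean on these libraries where they do the work, as an engineer would, in place of code of your own. Each camera call takes 0.05 s, during which the arm holds its last target. There are 200 camera calls.

## Working session

There is one attempt and no reset: what is moved stays moved. The work goes in short steps, Python scripts to look and compute and a tool call to move; the robot and the scene stay as the last step left them, time stands still between calls to the robot, and variables do not carry over. Pictures are saved under pics/ and viewed, at most 10 in all, crops included, and the job is handed in when it is done.

Besides the shell and the picture viewer there is one more tool, called after "Emit:" by a JSON object that holds its "name" and its "arguments". servo_tool: Moves the arm, as the interface text tells. Its arguments: {"type":"object","properties":{"motion":{"type":"array","items":{"type":"array","items":{"type":"array","items":{"type":"number"}}}},"jaw":{"type":"number"},"grip_force":{"type":"number"}},"required":["motion"]}

```bash
ls; mkdir -p pics
cat > h.py <<'E'
import numpy as np, cv2
from scipy.spatial.transform import Rotation as R
from rig import readout, viewer, env
def snap(name,f):
    c=viewer.calibration(name); p,d=viewer.camera(name)
    cv2.imwrite(f'pics/{f}.png',p[:,:,::-1]); np.savez(f'{f}.npz',d=d,p=p,**{k:c[k] for k in('fx','fy','cx','cy','k1','T')})
def rays(f,uv):
    c=np.load(f'{f}.npz'); K=np.array([[c['fx'],0,c['cx']],[0,c['fy'],c['cy']],[0,0,1]],float)
    n=cv2.undistortPoints(np.array(uv,float).reshape(-1,1,2),K,np.array([float(c['k1']),0,0,0])).reshape(-1,2)
    return c,np.c_[n,np.ones(len(n))]
def px(f,uv):
    c,r=rays(f,uv); d=np.array([c['d'][int(v),int(u)] for u,v in uv])
    return (r*d[:,None])@c['T'][:3,:3].T+c['T'][:3,3]
def atz(f,uv,z):
    c,r=rays(f,uv); w=r@c['T'][:3,:3].T; o=c['T'][:3,3]
    return o+w*((z-o[2])/w[:,2])[:,None]
def cloud(f):
    v,u=np.mgrid[0:480,0:640]; uv=np.c_[u.ravel(),v.ravel()]
    c,r=rays(f,uv); d=c['d'].ravel(); P=(r*d[:,None])@c['T'][:3,:3].T+c['T'][:3,3]
    P[d==0]=np.nan
    return P.reshape(480,640,3),c['p']
E
python3 - <<'E'
from h import *
snap('scene','s1');snap('top','t1')
o=readout.get_obs();print(o); print(viewer.calibration('top')['T'],viewer.calibration('scene')['T'],env.tcp_to_grasp)
E
```

```text
pics
{'t': 0.1, 'joints': array([-1.36409318e+00,  2.45753988e-01,  1.55885043e+00, -6.88219697e-06,
        1.33868556e+00, -1.74125777e-01]), 'joint_velocities': array([ 1.15287139e-03, -1.23810021e-03, -1.97943452e-03,  3.14971052e-04,
        1.51961907e-03, -7.45603980e-06]), 'tau': array([ 7.29114035e-04, -4.16915774e+01, -3.15525198e+01,  6.86588790e-02,
        3.09573580e-02, -5.89549973e-05]), 'tool_pos': array([ 0.24147795, -0.60291787,  0.20447171]), 'eef_rot': array([-8.48495980e-04,  9.81925372e-01,  1.89266593e-01, -1.71706954e-05]), 'wrist_force': array([-0.64277288, -0.60944868, -0.70971965]), 'wrist_torque': array([0.00675164, 0.01848509, 0.03862366]), 'grasp_force': 0.0, 'grip_width': 0.9979404621914549}
[[-0.01458464 -0.99646367  0.08274923  0.41116637]
 [-0.99983284  0.01362112 -0.01219655  0.09002427]
 [ 0.01102629 -0.08291328 -0.99649576  1.5433998 ]
 [ 0.          0.          0.          1.        ]] [[ 0.6802498   0.63259938 -0.37024077  0.90156216]
 [ 0.73289908 -0.57950283  0.35642029 -0.26053932]
 [ 0.01091568 -0.51380395 -0.85783818  0.95943929]
 [ 0.          0.          0.          1.        ]] 0.0188
```

View pics/s1.png

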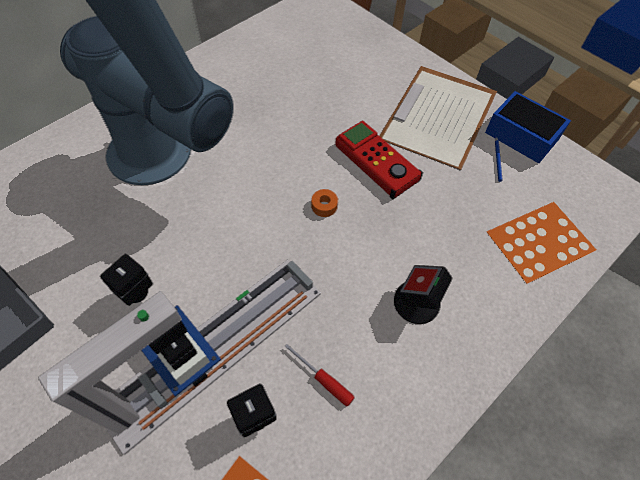

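View pics/t1.png

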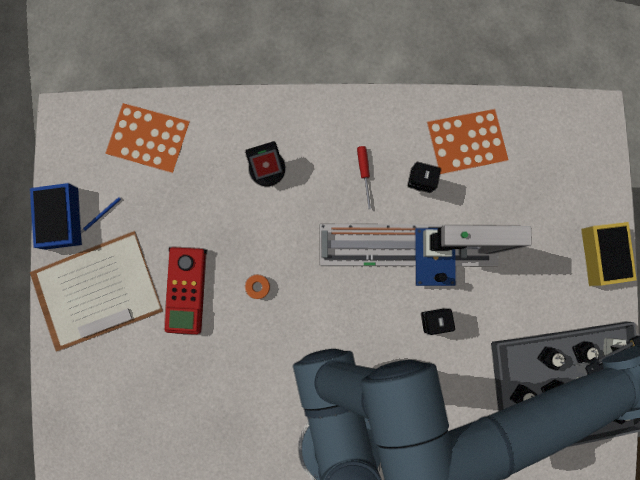

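The scene view shows the carrier under the test head, with the adapter in the white socket at about (180,345) and the green/silver arm above it. The scanner's red window is at (422,278). In the top view the handle is at (440,277), the slide runs from x=320 to 530 px, the scanner is at (265,163), and two decoy adapters stand at (425,177) and (438,321).

Run:
```python
from h import *
np.set_printoptions(precision=4,suppress=True)
P,p=cloud('t1')
print('corners top',atz('t1',[(320,223),(320,265)],.012)[:,:2])
def box(u0,u1,v0,v1,z0,z1,P=P):
    q=P[v0:v1,u0:u1].reshape(-1,3); return q[(q[:,2]>z0)&(q[:,2]<z1)]
h=box(425,460,262,295,.11,.135); print('handle',len(h),h.mean(0),np.ptp(h,axis=0))
# slide base edges
q=box(316,415,215,272,.006,.03)
for nm,cols in(('edges',range(330,412,8)),):
    lo=[];hi=[]
    for u in cols:
        c=P[210:275,u]; c=c[(c[:,2]>.006)&(c[:,2]<.05)]; 
        lo.append(c[c[:,0].argmin()][:2]); hi.append(c[c[:,0].argmax()][:2])
    for e in(lo,hi):
        e=np.array(e); k=np.polyfit(e[:,1],e[:,0],1); print('x=a*y+b',k,'resid',np.std(e[:,0]-np.polyval(k,e[:,1])))
pl=box(412,460,225,290,.040,.052); print('plate',pl.min(0),pl.max(0),len(pl))
rc=cv2.minAreaRect((pl[:,:2]*1000).astype(np.float32)); print(rc)
ar=box(440,540,215,260,.27,.30); rc=cv2.minAreaRect((ar[:,:2]*1000).astype(np.float32)); print('arm',rc)
for f,(u0,u1,v0,v1) in(('t1',(240,290,138,190)),('s1',(390,455,255,310))):
    Q,c=cloud(f); Q=Q[v0:v1,u0:u1].reshape(-1,3); c=c[v0:v1,u0:u1].reshape(-1,3).astype(int)
    m=(c[:,0]>90)&(c[:,1]<60)&np.isfinite(Q[:,0])&(Q[:,2]>.05); q=Q[m]; ctr=q.mean(0)
    n=np.linalg.svd(q-ctr)[2][2]; n*=np.sign(n[2]); print('scan',f,len(q),ctr,(q.min(0)+q.max(0))/2,n,np.degrees(np.arcsin(n[2])))
for b in((405,445,155,195),(418,460,305,338)):
    q=box(*b,.02,.2);print('decoy',q[:,2].max(),q.mean(0),np.ptp(q,axis=0))
q=box(280,300,0,0,0,1) if 0 else box(240,275,270,305,.02,.06);print('roll',q.mean(0))
q=box(160,212,240,340,.02,.08);print('tester',q.mean(0),q.min(0),q.max(0))
q=atz('t1',[(363,147),(371,208)],.015);print('screwdriver',q)
```

```text
corners top [[0.5958 0.0484]
 [0.485  0.0501]]
handle 72 [ 0.4461 -0.2465  0.1235] [0.0202 0.0234 0.0205]
x=a*y+b [0.0659 0.4865] resid 0.00542280441350759
x=a*y+b [-0.0401  0.5963] resid 0.011828602137488518
plate [ 0.426  -0.3024  0.04  ] [ 0.5811 -0.1934  0.052 ] 1236
((502.923095703125, -249.03067016601562), (106.54044342041016, 154.97093200683594), 87.24032592773438)
arm ((532.1885375976562, -316.89544677734375), (200.75392150878906, 44.47940444946289), 88.3752670288086)
scan t1 1 [0.7328 0.1796 0.0937] [0.7328 0.1796 0.0937] [0. 0. 1.] 90.0
scan s1 5 [0.7437 0.1924 0.1047] [0.7431 0.1902 0.1056] [-0.5961 -0.2184  0.7726] 50.592154368862374
decoy 0.1321700384416451 [ 0.6966 -0.211   0.1129] [0.0693 0.08   0.1062]
decoy 0.13167959103141835 [ 0.3371 -0.2343  0.1155] [0.0636 0.0724 0.0793]
roll [0.4315 0.2159 0.0282]
tester [0.4241 0.4021 0.0387] [0.3117 0.3482 0.0201] [0.5389 0.4587 0.0573]
screwdriver [[ 0.7993 -0.0702  0.015 ]
 [ 0.6338 -0.0872  0.015 ]]
```

Run:
```python
import cv2
a=cv2.imread('pics/s1.png');t=cv2.imread('pics/t1.png')
a=cv2.resize(a[250:450,40:320],None,fx=2.7,fy=2.7,interpolation=cv2.INTER_CUBIC)
cv2.imwrite('pics/c1.png',a[:, :756])
```

```text
(no output)
```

View pics/c1.png

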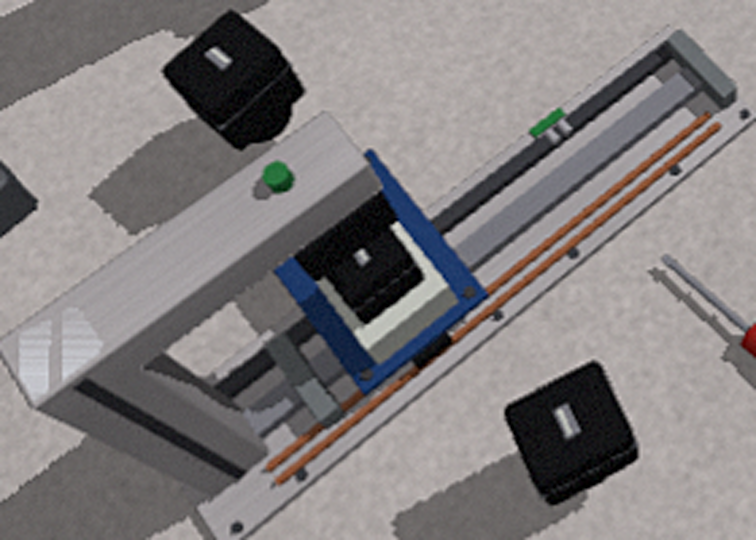

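The crop shows the right adapter in the white socket on the blue carrier, just under the head's arm, with the rail running straight to the green mark. Slide yaw is about −1.4°, the handle is at (0.446, −0.2465), and the adapter will be near (0.538, −0.079) once unloaded. I'll move above the handle next.

```bash
cat >> h.py <<'E'
def Rt(ex,ez):
    z=np.array(ez,float);z/=np.linalg.norm(z);x=np.array(ex,float);x-=x@z*z;x/=np.linalg.norm(x);return np.c_[x,np.cross(z,x),z]
def step(pos,M):
    o=readout.get_obs();q=o['eef_rot'];C=R.from_quat([q[1],q[2],q[3],q[0]])
    print('t',o['t'],'pos',o['tool_pos'],'shift',np.round(C.inv().apply(np.array(pos)-o['tool_pos']),4),'turn',np.round((C.inv()*R.from_matrix(M)).as_rotvec(),4),'F',o['wrist_force'].round(1))
E
python3 -c "
from h import *
step([.446,-.2465,.2],Rt([1,-.025,0],[0,0,-1]))"
```

```text
t 0.1 pos [ 0.24147795 -0.60291787  0.20447171] shift [ 0.3223 -0.2549  0.005 ] turn [-1.700e-03  1.000e-04  4.058e-01] F [-0.6 -0.6 -0.7]
```

Emit:
{"name": "servo_tool", "arguments": {"motion": [[[0.03, -0.024, 0, 0, 0, 0.05], [0.065, -0.052, 0, 0, 0, 0.1], [0.1, -0.08, 0.001, 0, 0, 0.15], [0.14, -0.11, 0.002, 0, 0, 0.2], [0.175, -0.14, 0.003, 0, 0, 0.25], [0.21, -0.166, 0.004, 0, 0, 0.3], [0.24, -0.19, 0.005, 0, 0, 0.35], [0.27, -0.214, 0.005, -0.0017, 0, 0.4058]]], "jaw": 1, "grip_force": 20}}

```text
t: 0.9
tool_pos: [0.4131, -0.3026, 0.2]
eef_rot: [0.001, 1.0, -0.014, -0.0]
wrist_force: [0.2, -0.3, -0.6]
grip_width: 1.001
grasp_force: 0.0
```

```bash
python3 -c "
from h import *
step([.446,-.2465,.2],Rt([1,-.025,0],[0,0,-1]))"
```

```text
t 0.9 pos [ 0.41305963 -0.30255462  0.19995283] shift [ 0.0314 -0.0569 -0.0001] turn [ 0.0011  0.0002 -0.0021] F [ 0.2 -0.3 -0.6]
```

Emit:
{"name": "servo_tool", "arguments": {"motion": [[[0.01, -0.016, 0, 0, 0, 0], [0.02, -0.033, 0, 0, 0, 0], [0.03, -0.05, 0, 0, 0, 0], [0.0314, -0.057, 0, 0, 0, 0], [0.0314, -0.057, 0, 0, 0, 0], [0.0314, -0.057, 0, 0, 0, 0], [0.0314, -0.057, 0, 0, 0, 0], [0.0314, -0.057, 0, 0, 0, 0]]]}}

```text
t: 1.7
tool_pos: [0.4452, -0.2488, 0.2003]
eef_rot: [0.001, 1.0, -0.013, 0.0]
wrist_force: [0.4, -0.1, 0.4]
grip_width: 0.999
grasp_force: 0.0
```

```bash
python3 -c "
from h import *
snap('wrist','w1')
step([.446,-.2465,.2],Rt([1,-.025,0],[0,0,-1]))
print(viewer.calibration('wrist')['T'])
P,p=cloud('w1'); m=(P[...,2]>.113)&(P[...,2]<.135)&(np.hypot(P[...,0]-.446,P[...,1]+.2465)<.025);q=P[m];print(len(q),q.mean(0),q.min(0),q.max(0))"
```

```text
t 1.75 pos [ 0.44525694 -0.2487828   0.20036444] shift [ 0.0007 -0.0023  0.0004] turn [ 0.0017 -0.0003 -0.001 ] F [ 0.2 -0.3 -0.1]
[[-0.02713056 -0.96878581 -0.2464102   0.51475516]
 [-0.99963135  0.02655229  0.00566973 -0.2503616 ]
 [ 0.00105     0.24647319 -0.96914904  0.37941645]
 [ 0.          0.          0.          1.        ]]
622 [ 0.44487441 -0.24602972  0.12388496] [ 0.43351647 -0.2569311   0.11312004] [ 0.45435424 -0.23523438  0.12656079]
```

View pics/w1.png

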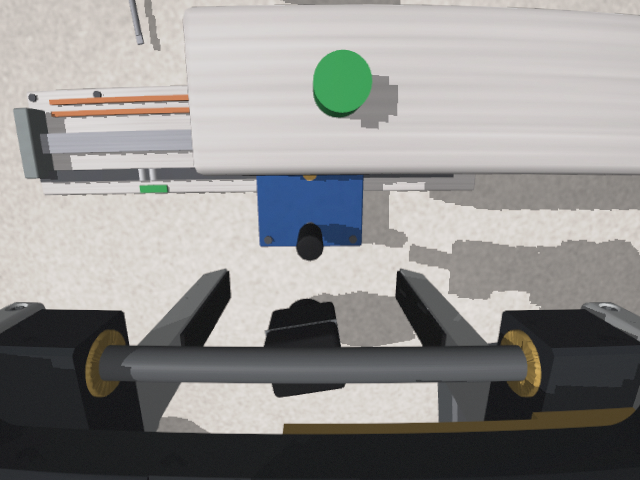

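The wrist view shows the handle at (310,243) below the head's arm edge (row 175). The wrist camera would come down beside that arm, so I'll lean the tool back 22° and then descend.

Emit:
{"name": "servo_tool", "arguments": {"motion": [[[0, -0.0023, 0, 0, 0.1, 0], [0.002, -0.0023, 0, 0, 0.2, 0], [0.004, -0.0023, 0, 0, 0.3, 0], [0.007, -0.0023, 0.005, 0, 0.384, 0], [0.007, -0.0023, 0.035, 0, 0.384, 0], [0.007, -0.0023, 0.07, 0, 0.384, 0], [0.007, -0.0023, 0.1, 0, 0.384, 0], [0.007, -0.0023, 0.112, 0, 0.384, 0]]]}}

```text
t: 2.55
tool_pos: [0.451, -0.2451, 0.0853]
eef_rot: [0.001, 0.982, -0.013, 0.189]
wrist_force: [0.3, 0.3, 0.1]
grip_width: 1.001
grasp_force: 0.0
```

Emit:
{"name": "servo_tool", "arguments": {"motion": [[[0, 0, 0, 0, 0, 0], [0, 0, 0, 0, 0, 0], [0, 0, 0, 0, 0, 0], [0, 0, 0, 0, 0, 0], [0, 0, 0, 0, 0, 0], [0, 0, 0, 0, 0, 0], [0, 0, 0, 0, 0, 0], [0, 0, 0, 0, 0, 0]]], "jaw": -1, "grip_force": 20}}

```text
t: 3.35
tool_pos: [0.4526, -0.2463, 0.0884]
eef_rot: [0.003, 0.982, -0.012, 0.191]
wrist_force: [0.3, 0.3, 0.8]
grip_width: 0.357
grasp_force: 0.0
```

```bash
python3 -c "
from h import *
o=readout.get_obs();p=o['tool_pos']
step(p+np.array([.025*.17,.17,0]),Rt([.927,-.023,.375],[.375,-.009,-.927]))
print(o['grip_width'],o['grasp_force'])"
```

```text
t 3.35 pos [ 0.45264135 -0.24628849  0.08843722] shift [ 1.000e-04 -1.701e-01 -3.000e-04] turn [0.002  0.0001 0.0005] F [0.3 0.3 0.8]
0.35727614250701584 0.0
```

Emit:
{"name": "servo_tool", "arguments": {"motion": [[[0, 0, 0, 0, 0, 0], [0, 0, 0, 0, 0, 0], [0, 0, 0, 0, 0, 0], [0, 0, 0, 0, 0, 0], [0, -0.005, 0, 0, 0, 0], [0, -0.012, 0, 0, 0, 0], [0, -0.022, 0, 0, 0, 0], [0, -0.034, 0, 0, 0, 0]]]}}

```text
t: 4.15
tool_pos: [0.4533, -0.2118, 0.0883]
eef_rot: [0.003, 0.982, -0.012, 0.191]
wrist_force: [-3.0, -2.2, 2.1]
grip_width: 0.232
grasp_force: 20.0
```

Emit:
{"name": "servo_tool", "arguments": {"motion": [[[0, -0.012, 0, 0, 0, 0], [0, -0.026, 0, 0, 0, 0], [0, -0.04, 0, 0, 0, 0], [0, -0.054, 0, 0, 0, 0], [0, -0.068, 0, 0, 0, 0], [0, -0.082, 0, 0, 0, 0], [0, -0.094, 0, 0, 0, 0], [0, -0.106, 0, 0, 0, 0]]]}}

```text
t: 4.95
tool_pos: [0.4552, -0.1049, 0.0883]
eef_rot: [0.003, 0.982, -0.011, 0.19]
wrist_force: [-12.8, -1.5, 8.9]
grip_width: 0.23
grasp_force: 20.0
```

```bash
python3 -c "
from h import *
o=readout.get_obs();p=o['tool_pos'];print(p,o['grip_width'],o['grasp_force'],o['wrist_force'])"
```

```text
[ 0.45523705 -0.10491945  0.08829436] 0.22962213406753487 20.003128051757812 [-12.84234724  -1.52860191   8.93578108]
```

Emit:
{"name": "servo_tool", "arguments": {"motion": [[[-0.001, -0.005, -0.0004, 0, 0, 0], [-0.002, -0.01, -0.001, 0, 0, 0], [-0.0025, -0.014, -0.001, 0, 0, 0], [-0.003, -0.018, -0.0012, 0, 0, 0], [-0.003, -0.022, -0.0012, 0, 0, 0], [-0.003, -0.0255, -0.0012, 0, 0, 0], [-0.003, -0.0285, -0.0012, 0, 0, 0], [-0.003, -0.0285, -0.0012, 0, 0, 0]]]}}

```text
t: 5.75
tool_pos: [0.4551, -0.0769, 0.0884]
eef_rot: [0.003, 0.981, -0.013, 0.194]
wrist_force: [17.0, -0.3, -12.8]
grip_width: 0.233
grasp_force: 20.0
```

```bash
python3 -c "
from h import *
o=readout.get_obs();p=o['tool_pos'];print(p,o['grip_width'],o['grasp_force'],o['wrist_force'])
snap('top','t2')
P,q=cloud('t2');v0,v1,u0,u1=215,300,330,420
s=P[v0:v1,u0:u1].reshape(-1,3);s=s[(s[:,2]>.04)&(s[:,2]<.052)];print(cv2.minAreaRect((s[:,:2]*1000).astype(np.float32)))
s=P[215:262,330:420].reshape(-1,3);s=s[(s[:,2]>.134)&(s[:,2]<.15)];print(len(s),s.mean(0),s.min(0),s.max(0))
i=cv2.imread('pics/t2.png');cv2.imwrite('pics/c2.png',cv2.resize(i[200:300,310:460],None,fx=5,fy=5))"
```

```text
[ 0.45511277 -0.07691535  0.0884083 ] 0.23321327862451685 19.994154274463654 [ 17.02252801  -0.32192035 -12.81234601]
((506.5560607910156, -78.5716552734375), (104.84488677978516, 148.24815368652344), 88.85285949707031)
339 [ 0.53741095 -0.0789889   0.14083437] [ 0.51726286 -0.10354372  0.1345423 ] [ 0.55734973 -0.05397824  0.14956123]
```

View pics/c2.png

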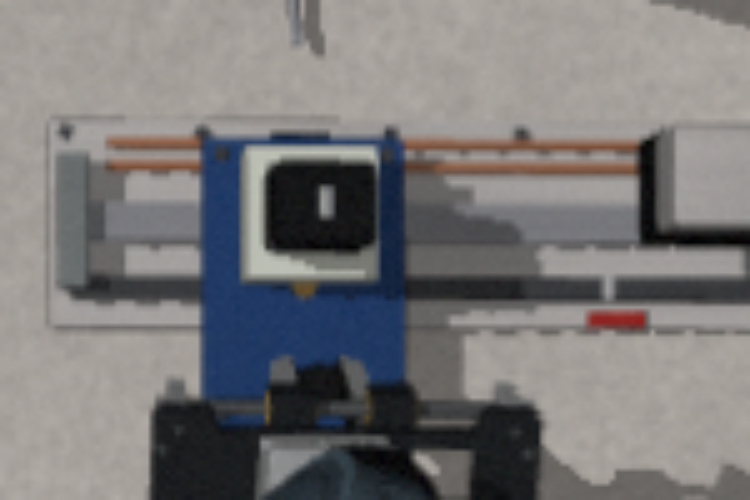

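The crop shows the carrier at the green-mark end of the slide, with the plate at y≈−0.0786 (170 mm of travel) and the adapter at (320,205). Next I'll open the jaw and back off along the tool axis.

Emit:
{"name": "servo_tool", "arguments": {"motion": [[[0.001, 0, 0, 0, 0, 0], [0.001, 0, 0, 0, 0, 0], [0.001, 0, 0, 0, 0, 0], [0.001, 0, 0, 0, 0, 0], [0.001, 0, 0, 0, 0, 0], [0.001, 0, -0.02, 0, 0, 0], [0.001, 0, -0.05, 0, 0, 0], [0.001, 0, -0.09, 0, 0, 0]]], "jaw": 1}}

```text
t: 6.6
tool_pos: [0.4194, -0.0761, 0.1711]
eef_rot: [0.002, 0.982, -0.012, 0.189]
wrist_force: [-0.0, -0.2, 0.7]
grip_width: 0.877
grasp_force: 0.0
```

```bash
python3 -c "
from h import *
step([.5374,-.079,.2],Rt([1,-.018,0],[0,0,-1]))"
```

```text
t 6.6 pos [ 0.41937643 -0.07606476  0.17113827] shift [0.1203 0.     0.0171] turn [ 0.0008 -0.3807 -0.0068] F [-0.  -0.2  0.7]
```

Emit:
{"name": "servo_tool", "arguments": {"motion": [[[0.01, 0, -0.01, 0, -0.05, 0], [0.03, 0, -0.005, 0, -0.13, 0], [0.06, 0, 0.003, 0, -0.23, 0], [0.09, 0, 0.01, 0, -0.32, 0], [0.12, 0, 0.017, 0.001, -0.381, -0.007], [0.12, 0, 0.017, 0.001, -0.381, -0.007], [0.12, 0, 0.017, 0.001, -0.381, -0.007], [0.12, 0, 0.017, 0.001, -0.381, -0.007]]]}}

```text
t: 7.4
tool_pos: [0.5372, -0.0796, 0.2009]
eef_rot: [0.001, 1.0, -0.009, 0.002]
wrist_force: [0.2, -0.8, -0.2]
grip_width: 1.003
grasp_force: 0.0
```

```bash
python3 -c "
from h import *
np.set_printoptions(precision=4,suppress=True)
snap('wrist','w2');snap('scene','s2')
P,p=cloud('w2')
m=(P[...,2]>.134)&(P[...,2]<.147)&(abs(P[...,0]-.537)<.045)&(abs(P[...,1]+.079)<.04);q=P[m];print(len(q),q.mean(0),np.percentile(q,[1,99],axis=0),cv2.minAreaRect((q[:,:2]*1000).astype(np.float32)))
m=(P[...,2]>.117)&(P[...,2]<.132)&(abs(P[...,0]-.45)<.03)&(abs(P[...,1]+.077)<.03);q=P[m];print(len(q),q.mean(0) if len(q) else 0)
step([.5374,-.079,.094],Rt([1,-.018,0],[0,0,-1]))"
```

```text
3596 [ 0.536 -0.078  0.14 ] [[ 0.5147 -0.102   0.1351]
 [ 0.5553 -0.0537  0.142 ]] ((534.8236083984375, -77.92630004882812), (50.14056396484375, 41.69969940185547), 88.81629943847656)
282 [ 0.4536 -0.0764  0.123 ]
t 7.5 pos [ 0.5372 -0.0797  0.2015] shift [-0.0003 -0.0009  0.1075] turn [ 0.0023 -0.0042 -0.0006] F [-1.2  0.4 -0. ]
```

View pics/w2.png

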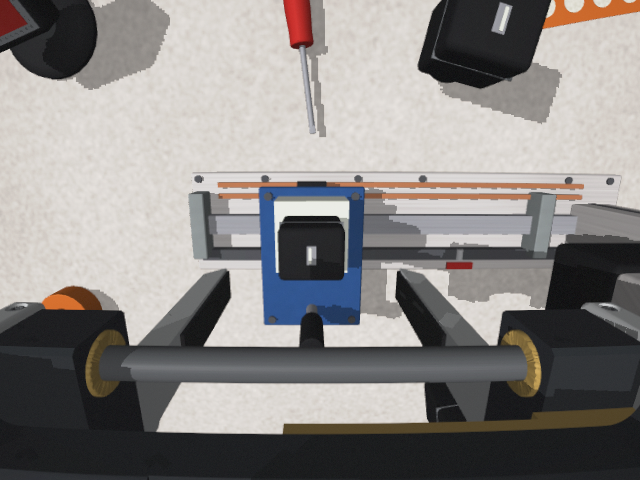

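The wrist view shows the adapter (42 × 50 mm top, as specified) at (312,250) between the open fingers, with nothing else in the way. I'll descend and grip.

Emit:
{"name": "servo_tool", "arguments": {"motion": [[[-0.0015, -0.0017, 0.02, 0.002, -0.004, -0.003], [-0.0015, -0.0017, 0.045, 0.002, -0.004, -0.003], [-0.0015, -0.0017, 0.07, 0.002, -0.004, -0.003], [-0.0015, -0.0017, 0.092, 0.002, -0.004, -0.003], [-0.0015, -0.0017, 0.107, 0.002, -0.004, -0.003], [-0.0015, -0.0017, 0.107, 0.002, -0.004, -0.003], [-0.0015, -0.0017, 0.107, 0.002, -0.004, -0.003], [-0.0015, -0.0017, 0.107, 0.002, -0.004, -0.003]]]}}

```text
t: 8.3
tool_pos: [0.5382, -0.0786, 0.0958]
eef_rot: [0.0, 1.0, -0.008, 0.001]
wrist_force: [0.0, -0.2, 0.6]
grip_width: 0.998
grasp_force: 0.0
```

Emit:
{"name": "servo_tool", "arguments": {"motion": [[[0, 0, 0, 0, 0, 0], [0, 0, 0, 0, 0, 0], [0, 0, 0, 0, 0, 0], [0, 0, 0, 0, 0, 0], [0, 0, 0, 0, 0, 0], [0, 0, 0, 0, 0, 0], [0, 0, 0, 0, 0, 0], [0, 0, 0, 0, 0, 0]]], "jaw": -1, "grip_force": 45}}

```text
t: 9.1
tool_pos: [0.5373, -0.0782, 0.0941]
eef_rot: [0.0, 1.0, -0.007, -0.0]
wrist_force: [-0.2, -0.1, -0.2]
grip_width: 0.534
grasp_force: 45.0
```

```bash
python3 -c "
from h import *
np.set_printoptions(precision=4,suppress=True)
step([.536,-.078,.094],Rt([1,-.018,0],[0,0,-1])); o=readout.get_obs();print(o['grip_width'],o['grasp_force'])
for f in('s1','s2'):
    i=cv2.imread(f'pics/{f}.png');cv2.imwrite(f'pics/c_{f}.png',cv2.resize(i[250:330,380:470],None,fx=7,fy=7,interpolation=cv2.INTER_CUBIC))
c=np.load('s1.npz')
P,p=cloud('s1');hs=p.astype(int);print(hs[270:290:4,410:440:6])"
```

```text
t 9.1 pos [ 0.5373 -0.0782  0.0941] shift [-0.0013 -0.0002  0.0001] turn [0.     0.0007 0.003 ] F [-0.2 -0.1 -0.2]
0.5338834230689862 44.9962717294693
[[[164 154 153]
  [ 81  19  14]
  [ 83  21  14]
  [ 85  17  15]
  [ 81  14  16]]

 [[ 47  52  58]
  [ 78  18  14]
  [ 81  21  18]
  [ 79  15   8]
  [ 86  20  18]]

 [[ 84  19  20]
  [ 79  14  11]
  [103  93  91]
  [ 81  18  14]
  [ 57  60  67]]

 [[ 76   1   2]
  [ 61  11  13]
  [ 84  25  25]
  [ 80  12  17]
  [ 58  71  64]]

 [[ 78  18  17]
  [ 76   9   6]
  [ 77  14  12]
  [ 80  30  29]
  [ 25  26  26]]]
```

View pics/c_s2.png

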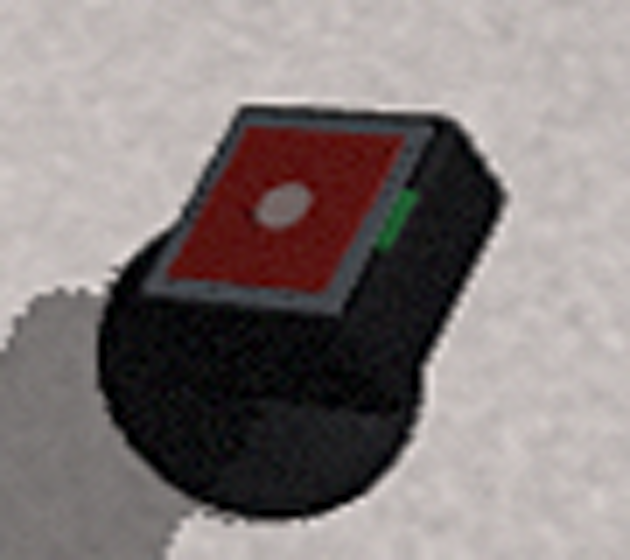

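The crop shows the red window as a quadrilateral with corners at about (245,127), (407,135), (327,292) and (165,278) in crop pixels. The grip is firm, so I'll compute the window pose from these corners and depth, and lift in the meantime.

Emit:
{"name": "servo_tool", "arguments": {"motion": [[[0, 0, -0.004, 0, 0, 0], [0, 0, -0.01, 0, 0, 0], [0, 0, -0.018, 0, 0, 0], [0, 0, -0.027, 0, 0, 0], [0, 0, -0.037, 0, 0, 0], [0, 0, -0.05, 0, 0, 0], [0, 0, -0.07, 0, 0, 0], [0, 0, -0.09, 0, 0, 0]]]}}

```text
t: 9.9
tool_pos: [0.5373, -0.0782, 0.1856]
eef_rot: [0.0, 1.0, -0.008, -0.0]
wrist_force: [0.4, 0.2, -1.3]
grip_width: 0.53
grasp_force: 45.0
```

Run:
```python
from h import *
from scipy.optimize import least_squares
np.set_printoptions(precision=4,suppress=True)
uv=np.array([(245,127),(407,135),(327,292),(165,278)])/7.-.5*(1-1/7)+[380,250]
for f,(u0,u1,v0,v1) in(('t1',(240,290,138,190)),('s1',(390,455,255,310)),('s2',(390,455,255,310))):
    Q,c=cloud(f); Q=Q[v0:v1,u0:u1].reshape(-1,3); c=c[v0:v1,u0:u1].reshape(-1,3).astype(int)
    m=(c[:,0]>60)&(c[:,1]<40)&np.isfinite(Q[:,0])&(Q[:,2]>.05)&(Q[:,2]<.15); q=Q[m]
    for _ in range(3):
        ctr=q.mean(0); n=np.linalg.svd(q-ctr)[2][2]; n*=np.sign(n[2]); q=q[abs((q-ctr)@n)<.004]
    print(f,len(q),ctr,n,'el',np.degrees(np.arcsin(n[2])),'az',np.degrees(np.arctan2(n[1],n[0])))
c,r=rays('s2',uv); T=c['T']; rn=r[:,:2]
e=np.radians(50)
def mod(p,w,h):
    a=p[3]; n=np.array([np.cos(a)*np.cos(e),np.sin(a)*np.cos(e),np.sin(e)]); y=np.array([-np.sin(a),np.cos(a),0]); x=np.cross(y,n)
    X=p[:3]+np.array([sx*w/2*x+sy*h/2*y for sx,sy in((-1,-1),(-1,1),(1,1),(1,-1))])
    Xc=(X-T[:3,3])@T[:3,:3]; return Xc[:,:2]/Xc[:,2:],n
P=px('s2',uv);print(P)
for w,h in((.054,.056),(.056,.054)):
  best=None
  for a0 in np.radians([-160,-130,160]):
   for k in range(4):
    g=lambda p:((mod(p,w,h)[0]-np.roll(rn,k,0))*float(c['fx'])).ravel()
    s=least_squares(g,[.745,.19,.1,a0])
    if abs(np.degrees(s.x[3]))>90 and (best is None or s.cost<best.cost): best=s
  print(w,h,best.cost,best.x[:3],np.degrees(best.x[3]),mod(best.x,w,h)[1])
```

```text
t1 306 [0.7369 0.1856 0.099 ] [-0.6274 -0.1844  0.7565] el 49.16016385355736 az -163.6185422938351
s1 472 [0.7369 0.1872 0.0989] [-0.6197 -0.1766  0.7647] el 49.88268854905477 az -164.09170876074106
s2 466 [0.7369 0.1873 0.0989] [-0.6155 -0.1858  0.7659] el 49.98759998086425 az -163.19943186015766
[[0.7074 0.2095 0.0775]
 [0.7478 0.2224 0.113 ]
 [0.7651 0.166  0.118 ]
 [0.725  0.1536 0.0818]]
0.054 0.056 0.06754651357964758 [0.7384 0.1822 0.1085] -162.64891814679387 [-0.6135 -0.1917  0.766 ]
0.056 0.054 0.4286610149133224 [0.7388 0.1811 0.1104] 197.01014427100262 [-0.6147 -0.188   0.766 ]
```

Depth and corner fits agree: window centre ≈ (0.737, 0.187, 0.098), azimuth ≈ −163.3°, elevation 50°. The adapter is out of the socket.

```bash
cat >> h.py <<'E'
a=np.radians(-163.3);e=np.radians(50)
N=np.array([np.cos(a)*np.cos(e),np.sin(a)*np.cos(e),np.sin(e)]);C0=np.array([.737,.187,.098])
MF=Rt([.958,.287,0],-N)
E
python3 -c "
from h import *
step(C0+.17*N,MF)"
```

```text
t 9.9 pos [ 0.53725958 -0.07817295  0.18558418] shift [ 0.0915 -0.2352 -0.0427] turn [ 0.1072  0.693  -0.2934] F [ 0.4  0.2 -1.3]
```

Emit:
{"name": "servo_tool", "arguments": {"motion": [[[0.004, -0.01, -0.015, 0, 0, 0], [0.012, -0.03, -0.03, 0.005, 0.035, -0.015], [0.023, -0.06, -0.043, 0.016, 0.104, -0.044], [0.035, -0.09, -0.043, 0.03, 0.194, -0.082], [0.047, -0.12, -0.043, 0.045, 0.291, -0.123], [0.058, -0.15, -0.043, 0.06, 0.388, -0.164], [0.07, -0.18, -0.043, 0.075, 0.485, -0.205], [0.08, -0.205, -0.043, 0.088, 0.568, -0.24]]]}}

```text
t: 10.7
tool_pos: [0.6203, 0.1279, 0.2279]
eef_rot: [-0.042, 0.952, 0.112, 0.281]
wrist_force: [-0.4, -0.1, -2.5]
grip_width: 0.531
grasp_force: 45.0
```

```bash
python3 -c "
from h import *
step(C0+.17*N,MF);o=readout.get_obs();print(o['grip_width'],o['grasp_force'])"
```

```text
t 10.7 pos [0.62032476 0.12790984 0.22787366] shift [ 0.0153 -0.0241  0.01  ] turn [ 0.0174  0.1215 -0.0514] F [-0.4 -0.1 -2.5]
0.5311308736928352 44.996532797813416
```

Emit:
{"name": "servo_tool", "arguments": {"motion": [[[0.005, -0.008, 0.003, 0.005, 0.035, -0.015], [0.01, -0.016, 0.006, 0.01, 0.07, -0.03], [0.0153, -0.024, 0.01, 0.0174, 0.1215, -0.0514], [0.0153, -0.024, 0.01, 0.0174, 0.1215, -0.0514], [0.0153, -0.024, 0.01, 0.0174, 0.1215, -0.0514], [0.0153, -0.024, 0.01, 0.0174, 0.1215, -0.0514], [0.0153, -0.024, 0.01, 0.0174, 0.1215, -0.0514], [0.0153, -0.024, 0.01, 0.0174, 0.1215, -0.0514]]]}}

```text
t: 11.5
tool_pos: [0.6328, 0.153, 0.2277]
eef_rot: [-0.049, 0.931, 0.135, 0.337]
wrist_force: [-0.7, 0.9, -1.7]
grip_width: 0.533
grasp_force: 45.0
```

```bash
python3 -c "
from h import *
step(C0+.1261*N,MF)
snap('wrist','w3');snap('scene','s3')
i=cv2.imread('pics/s3.png');cv2.imwrite('pics/c3.png',cv2.resize(i[120:330,200:480],None,fx=2.8,fy=2.8,interpolation=cv2.INTER_CUBIC))"
```

```text
t 11.5 pos [0.63278322 0.15297094 0.22770784] shift [ 0.0007 -0.0027  0.0437] turn [ 0.0021  0.0036 -0.0023] F [-0.7  0.9 -1.7]
```

View pics/c3.png

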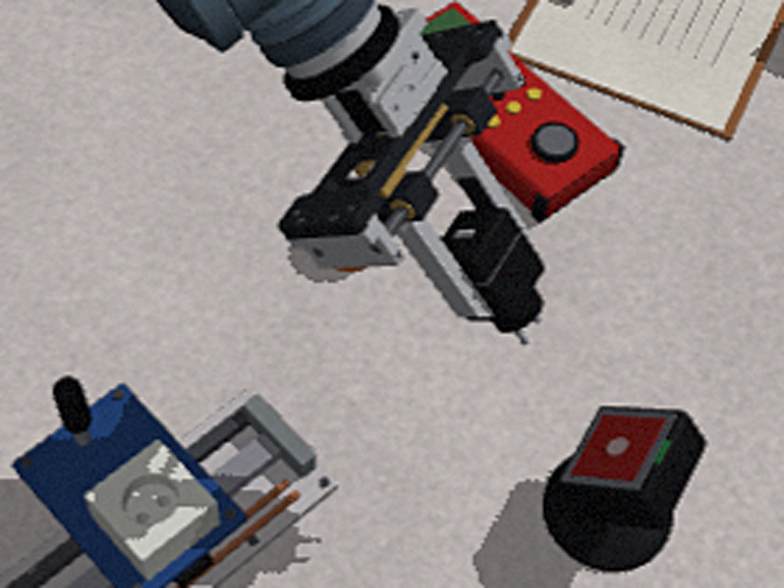

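View pics/w3.png

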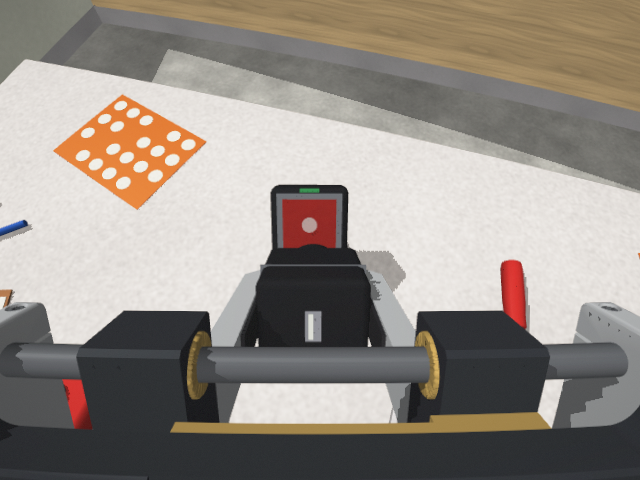

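The scene crop shows the adapter held in line with the tool, pins towards the window, with the socket empty and the carrier at the end of the slide. In the wrist view the window (309,224) is centred behind the adapter. I'll check the adapter's tilt in the grip and the window from the wrist depth.

Run:
```python
from h import *
np.set_printoptions(precision=4,suppress=True)
o=readout.get_obs();q=o['eef_rot'];Rc=R.from_quat([q[1],q[2],q[3],q[0]]).as_matrix();p=o['tool_pos']
P,c=cloud('w3');c=c.astype(int)
def fit(q,t):
    q=q[np.isfinite(q[:,0])]
    for _ in range(5):
        m=np.median(q,0) if _==0 else q.mean(0);n=np.linalg.svd(q-m)[2][2];q=q[abs((q-m)@n)<t]
    n*=np.sign(n[2]);return len(q),q.mean(0),n
# adapter in tool frame
L=(P-p)@Rc
for b in((265,362,295,345),(262,368,268,292)):
    A=L[b[2]:b[3],b[0]:b[1]].reshape(-1,3);k,m,n=fit(A,.003);print('adapter face tool frame',k,m,n,np.percentile(A,[2,98],axis=0))
W=P[195:250,275:345].reshape(-1,3);cc=c[195:250,275:345].reshape(-1,3)
k,m,n=fit(W[(cc[:,0]>60)&(cc[:,1]<60)],.004);print('window',k,m,n,np.degrees(np.arctan2(n[1],n[0])),np.degrees(np.arcsin(n[2])))
# carrier check in s3
S,_=cloud('s3');s=S[(abs(S[...,0]-.535)<.15)&(abs(S[...,1]+.079)<.1)&(S[...,2]>.115)&(S[...,2]<.13)];print('handle',len(s),s.mean(0))
```

```text
adapter face tool frame 4831 [ 0.0008 -0.0003 -0.0474] [0.0042 0.0014 1.    ] [[nan nan nan]
 [nan nan nan]]
adapter face tool frame 1785 [ 0.0178  0.     -0.0429] [-0.9859 -0.006   0.1673] [[nan nan nan]
 [nan nan nan]]
window 2222 [0.7347 0.1878 0.0991] [-0.6148 -0.183   0.7671] -163.42759341472288 50.098205364608894
handle 108 [ 0.4544 -0.0782  0.1234]
```

The adapter's top face is within 0.3° of square to the tool, and the window pose is confirmed. I'll advance 44 mm.

Emit:
{"name": "servo_tool", "arguments": {"motion": [[[0, -0.001, 0.01, 0.002, 0.0036, -0.002], [0.0005, -0.002, 0.022, 0.002, 0.0036, -0.002], [0.0005, -0.0027, 0.034, 0.002, 0.0036, -0.002], [0.0005, -0.0027, 0.0435, 0.002, 0.0036, -0.002], [0.0005, -0.0027, 0.0435, 0.002, 0.0036, -0.002], [0.0005, -0.0027, 0.0435, 0.002, 0.0036, -0.002], [0.0005, -0.0027, 0.0435, 0.002, 0.0036, -0.002], [0.0005, -0.0027, 0.0435, 0.002, 0.0036, -0.002]]]}}

```text
t: 12.4
tool_pos: [0.659, 0.1637, 0.1949]
eef_rot: [-0.05, 0.93, 0.136, 0.339]
wrist_force: [0.3, -0.5, -1.4]
grip_width: 0.529
grasp_force: 45.0
```

Emit:
{"name": "servo_tool", "arguments": {"motion": [[[0, 0, 0, 0, 0, 0], [0, 0, 0, 0, 0, 0], [0, 0, 0, 0, 0, 0], [0, 0, 0, 0, 0, 0], [0, 0, 0, 0, 0, 0], [0, 0, 0, 0, 0, 0], [0, 0, 0, 0, 0, 0], [0, 0, 0, 0, 0, 0]]]}}

```text
t: 13.2
tool_pos: [0.6588, 0.1638, 0.1942]
eef_rot: [-0.05, 0.93, 0.136, 0.338]
wrist_force: [-0.7, -0.7, -1.4]
grip_width: 0.528
grasp_force: 45.0
```

```bash
python3 -c "
from h import *
step(C0+.1256*N,MF);o=readout.get_obs();print(abs(o['joint_velocities']).max(),o['grip_width'],o['grasp_force'])"
```

```text
t 13.2 pos [0.65884192 0.16383065 0.1942264 ] shift [0.0006 0.0003 0.0005] turn [-0.0002  0.0001 -0.    ] F [-0.7 -0.7 -1.4]
0.002730923315961807 0.5282395197010638 44.996116161346436
```

Everything is within 1 mm of the target and still, so I'm handing it in.

```bash
python3 -c "
from rig import env
print(env.close_job())"
```

```text
the job is handed in; nothing more can be done
None
```

The job is handed in at 13.2 s: the carrier is at the unloading station, and the adapter is held still with its label square to the scanner window, about 10 cm from the window's middle by my measurements; no verdict was returned.

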